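Send off the wheel carriers and load the next base plate

TASK

Turn the model-car station round for the next batch: hang every wheel carrier that stands on the table on the conveyor rail, each hook tip lifted over the lip and seated in the groove, hanging plumb and square to the rail. At the vise, first crank the jaws fully open, then slide the top plate of the stack sideways (do not lift it) onto the vise bed until it is home at the end stop without disturbing the two plates below, and crank the jaw tight onto it. The carriers may be hung before, between or after the vise steps; leave the other things on the bench alone.

Things in the scene. Friction and masses are not known exactly. Their poses are not given: they have to be found in the camera images.
- rail: Fixed aluminium conveyor rail, 390 mm long, on two posts. Origin on the table below its middle; y along the rail, x across it, away from the robot. A channel open at the top: groove x -10 to 10 mm, floor z 120 mm; on the robot's side (-x) the lip, 5 mm thick, top z 134; far wall 5 mm thick, top z 138; underside z 112. Posts 18 mm wide in y at y -185 and 185 (feet 90 x 30 x 6 mm); free between.
- station: Fixed loading station; it and the rail stand left and right of the robot's centre line, either way round. Origin on the table, x away from the robot, y along the plates' way. Stack on a plywood pedestal (top z 17.5 mm, y 15 to 99, x -35 to 35). Vise bed top z 40 mm (x -65 to 65, y -105 to 5). Gear box under the crank: x -151 to -79, y -85 to -25, 45 mm high.
- bed_stop (a point): Foot of the end stop's face on the vise bed (station x 0, y -97, z 40 mm): a block 30 mm wide, 12 mm high, across the -y end of the bed; its face looks to +y, to the stack. Axes as the station.
- jaw: Moving vise jaw; the like fixed jaw faces it from the far side, its face at station x 40 mm. Steel, 60 mm long (y), 18 mm thick. Origin: middle of the foot of its gripping face, which looks to the station's +x (station y -55, z 40 mm); its top is 18 mm higher. Its station x is -40 mm when fully open (80 mm between the jaws) and -10 mm when shut; 5 mm per radian of the crank.
- crank (a joint): Crank angle (rad): 0 jaws fully open, 6 shut; grows turning clockwise seen from above. Starts between 3.6 and 5.4, jaws too close for a plate to enter; both jaws touch a 60 mm plate at about 4.0. Stiff (about 2 N at the handle); stays where it is left, so the vise keeps its grip.
- crank_axis (a point): Point on the crank's vertical axis at the height of point crank_handle (station x -115, y -55, z 89 mm).
- crank_handle (a point): Near the middle of the crank's handle (z 89 mm): an upright round black sleeve, 18 mm in diameter, z 63 to 103 mm, spinning freely on its pin, 45 mm from the crank's axis. At crank 0 it is on the station's -x side of the axis. Below it the crank arm, top z 63 mm.
- plate_top: Top plate of the stack: plywood, 60 (x) x 80 (y) x 12 mm, about 80 g. Origin: centre of its underside. Starts near station x 0, y 57, z 41.5 mm, so 1.5 mm above the bed's level. Home at the end stop it is at station y -57, z 40 mm; clamped against the fixed jaw, at station x 10 mm.
- plate_mid: Second plate of the stack, the same size; origin at the centre of its underside. Must stay where it is.
- plate_low: Lowest plate of the stack, on the pedestal; the same size and origin. Must stay where it is.
- carrier1: C-shaped steel carrier, about 0.3 kg (3 or 4 of the four are present), standing on the table before the rail. Origin: centre of the foot's underside; x to the open side of the C. Foot 68 (x) x 48 x 8 mm with a black model wheel on it (top z 28). Stem at x -34 to -26. Arm on top, z 120 to 130, x -34 to 4.5. On the arm over x 0 a square grip post 14 x 14 mm, z 130 to 164.
- carrier1_tip (a point): Lower end of the hook tip of carrier1 (carrier x 0, y 0, z 98 mm; axes as the carrier). The tip, 9 mm (x) by 32 mm (y), points down from the arm's end, 22 mm long. Seated, it rests on the groove floor and the foot hangs plumb, 22 mm above the table: the carrier balances below the tip, and swings for a while if knocked.
- carrier2: C-shaped steel carrier, about 0.3 kg (3 or 4 of the four are present), standing on the table before the rail. Origin: centre of the foot's underside; x to the open side of the C. Foot 68 (x) x 48 x 8 mm with a black model wheel on it (top z 28). Stem at x -34 to -26. Arm on top, z 120 to 130, x -34 to 4.5. On the arm over x 0 a square grip post 14 x 14 mm, z 130 to 164.
- carrier2_tip (a point): Lower end of the hook tip of carrier2 (carrier x 0, y 0, z 98 mm; axes as the carrier). The tip, 9 mm (x) by 32 mm (y), points down from the arm's end, 22 mm long. Seated, it rests on the groove floor and the foot hangs plumb, 22 mm above the table: the carrier balances below the tip, and swings for a while if knocked.
- carrier3: C-shaped steel carrier, about 0.3 kg (3 or 4 of the four are present), standing on the table before the rail. Origin: centre of the foot's underside; x to the open side of the C. Foot 68 (x) x 48 x 8 mm with a black model wheel on it (top z 28). Stem at x -34 to -26. Arm on top, z 120 to 130, x -34 to 4.5. On the arm over x 0 a square grip post 14 x 14 mm, z 130 to 164.
- carrier3_tip (a point): Lower end of the hook tip of carrier3 (carrier x 0, y 0, z 98 mm; axes as the carrier). The tip, 9 mm (x) by 32 mm (y), points down from the arm's end, 22 mm long. Seated, it rests on the groove floor and the foot hangs plumb, 22 mm above the table: the carrier balances below the tip, and swings for a while if knocked.
- carrier4: C-shaped steel carrier, about 0.3 kg (3 or 4 of the four are present), standing on the table before the rail. Origin: centre of the foot's underside; x to the open side of the C. Foot 68 (x) x 48 x 8 mm with a black model wheel on it (top z 28). Stem at x -34 to -26. Arm on top, z 120 to 130, x -34 to 4.5. On the arm over x 0 a square grip post 14 x 14 mm, z 130 to 164.
- carrier4_tip (a point): Lower end of the hook tip of carrier4 (carrier x 0, y 0, z 98 mm; axes as the carrier). The tip, 9 mm (x) by 32 mm (y), points down from the arm's end, 22 mm long. Seated, it rests on the groove floor and the foot hangs plumb, 22 mm above the table: the carrier balances below the tip, and swings for a while if knocked.
- spare_wheel: Bystander: loose rubber model wheel, 42 mm across, 20 mm high, lying flat; origin at the centre of its underside. To be left alone.
- tape_roll: Bystander: roll of clear amber tape, 68 mm across, 22 mm high; origin at the centre of its underside. To be left alone.
- screwdriver: Bystander: yellow screwdriver, 160 mm long; origin at the centre of its underside. To be left alone.
- phone: Bystander: black phone, 68 x 138 x 9 mm; origin at the centre of its underside. To be left alone.
- battery_pack: Bystander: black battery pack, 58 x 64 x 19 mm; origin at the centre of its underside. To be left alone.
- meter: Bystander: yellow multimeter, 75 x 145 x 38 mm; origin at the centre of its underside. To be left alone.
There are look-alikes about, which are no part of the job. What is shaped like the carrier1 but purple or red is not meant.

How it is judged:
On the way, in this order (a step that is already met when the one before it is completed fails the run):
1. the vise is cranked open (jaw within 5 mm of fully open) (x of jaw in the frame of station below -0.035 m), for 0.2 s.
2. the top plate lies flat on the vise bed, home at the end stop within 9 mm (y of plate_top in the frame of station between -0.066 and -0.048 m and z of plate_top in the frame of station between 0.036 and 0.0445 m and angle between plate_top's own z axis and vertical below 0.08 rad), for 0.2 s.
3. the jaw is cranked onto the plate with more than 3 N (all of step 2 and contact force between jaw and plate_top above 3 N), for 0.2 s.
At the end, for the whole second after the job is handed in: Every carrier present hangs at rest, hook tip on the groove floor (across 11 mm, height 5 mm), tilt under 0.2 rad, within 0.4 rad of square to the rail; the top plate lies flat on the vise bed within 9 mm of the end stop, held by the jaw with more than 3 N (all of step 3 and x of carrier1_tip in the frame of rail between -0.011 and 0.011 m and y of carrier1_tip in the frame of rail between -0.18 and 0.18 m and z of carrier1_tip in the frame of rail between 0.115 and 0.126 m and angle between each of carrier1, carrier2, carrier3, carrier4's own z axis and vertical below 0.2 rad and angle between the x axis of each of carrier1, carrier2, carrier3, carrier4 and the x axis of rail, either way round below 0.4 rad and linear speed of each of carrier1, carrier2, carrier3, carrier4 below 0.03 m/s and x of carrier2_tip in the frame of rail between -0.011 and 0.011 m and y of carrier2_tip in the frame of rail between -0.18 and 0.18 m and z of carrier2_tip in the frame of rail between 0.115 and 0.126 m and x of carrier3_tip in the frame of rail between -0.011 and 0.011 m and y of carrier3_tip in the frame of rail between -0.18 and 0.18 m and z of carrier3_tip in the frame of rail between 0.115 and 0.126 m and x of carrier4_tip in the frame of rail between -0.011 and 0.011 m and y of carrier4_tip in the frame of rail between -0.18 and 0.18 m and z of carrier4_tip in the frame of rail between 0.115 and 0.126 m and linear speed of plate_top below 0.02 m/s); the robot touches nothing.
It fails at once if the top plate is lifted more than 15 mm (height (world z) of plate_top above 0.058 m).
It fails at once if one of the two lower plates is shifted by more than 10 mm (distance of any of plate_mid, plate_low from where it was at the start of the episode above 0.01 m).
It fails at once if a bystander is shifted by more than 30 mm (distance of any of spare_wheel, tape_roll, screwdriver, phone, battery_pack, meter from where it was at the start of the episode above 0.03 m).
Of carrier1, carrier2, carrier3, carrier4 only 3 to 4 are there at a start; the rules pass over those that are not, and their reading is None.
At some moment in a run one of carrier1, carrier2, carrier3, carrier4 may be knocked a few centimetres aside while the robot is not near it.
It also fails if it takes over 208 s, if anything falls off the work surface, if the arm or the gripper's body presses on something with over 40 N, if the wrist force passes 120 N, or if a joint passes its speed limit or range.

ROBOT

A 6-joint arm with a two-finger parallel gripper is mounted at the origin on the work surface. World frame = base frame: x ahead of the robot, y to its left, z up, the work surface at z = 0. Lengths are in m, angles in rad, forces in N, time in s.
With the tool pointing down it reaches from about 0.275 to 1 m from the base axis. Payload 8.4 kg.
Tool frame: the origin (TCP) lies on the centre line of the jaws, within the pads' length; the fingertips stand 17 mm ahead of it and the grasp point (between the pads) lies 2 mm behind it (bot.tcp_to_tips is the z of the fingertips in the tool frame, in m); z points along the fingers, y is the line along which they close (so a half turn about z gives the same grasp; the last joint's range is limited). The gripper opens to 85 mm and grips with 20 to 120 N. Pads are 22 mm wide; open, the fingers measure 114 mm over their backs; the gripper's body (76 mm by 85 mm) begins 54 mm behind the grasp point. The pads swing forward as they close: fully open they stand 13 mm farther back than shut.
Start: joints at [-1.351, 0.353, 1.633, -0, 1.155, -0.002], TCP at [0.137, -0.61, 0.248] pointing down, gripper open.
Joint ranges: [-2.63, 2.63], [-0.92, 2.1], [0.06, 2.66], [-1.3, 4.44], [0, 2.69], [-3.02, 3.02]. Speed limits (rad/s): [2.22, 2.22, 2.79, 3.14, 3.14, 3.14].

INTERFACE

Orientations are given as a unit quaternion [x, y, z, w].
In Python, from workcell import bot, hand, kinematics, get_obs, vision, hand_in gives the robot as it stands. The module is installed in compiled form; this text tells all that it offers. Calls block until the motion is done:
- bot.reach(position, orientation): joint-space move of the TCP to a pose.
- bot.servo_line(position, ori=None, velocity=0.15): straight line of the TCP; ori=None keeps the orientation; velocity is the mean speed in m/s.
- bot.goto_joints(angles): joint-space move.
- hand.move_gripper(opening, strength=None): finger opening in m; strength is the grip in N (None keeps the last); returns when the fingers have stopped.
- bot.dwell(seconds).
- kinematics.solve_ik(position, orientation): joint angles nearest the present ones, or None.
- get_obs(): the state.
- vision.read_camera(name): name is "scene" or "top"; returns a dict with "frame" (384x512x3 uint8, red, green, blue), "intrinsics" (3x3 intrinsics, pixels), "dist" ([k1, k2, p1, p2, k3] as OpenCV has them; the pictures are not rectified), "view" (4x4, takes a point from world to camera coordinates). Camera axes: x right, y down, z forward; pixel columns grow to the right and rows downward; lengths in m; the calibration is good to about 2 mm. A picture is of the moment at which its call begins. There is no depth.
A pose or a line that the arm cannot do raises bot.IKError and nothing moves.
- hand_in(): hands the job in; it is judged then, once.
The state is a dict: "time_s": time; "joint_pos": joint angles; "joint_vel": joint speeds; "joint_efforts": joint torques, N m; "position": TCP position; "orientation": TCP orientation; "wrist_force": force on the tool from outside, world axes, zero at the start; "ft_torque": the same for the moment, N m; "gripper_width": finger opening in m; "grip_force": force on a finger pad.
Only numpy, scipy, OpenCV 4.12 (cv2) and the standard library are available. Lean on these libraries where they do the work, as an engineer would, in place of code of your own. Each camera call takes 0.05 s, during which the arm holds its last target. There are 200 camera calls.

## Working session

There is one attempt and no reset: what is moved stays moved. The work goes in short steps, each a Python script; the robot and the scene stay as the last script left them, time stands still between calls to the robot, and variables do not carry over. Pictures are saved under pics/ and viewed, at most 14 in all, crops included, and the job is handed in when it is done.

```bash
mkdir -p pics; ls
python3 - <<'E'
from workcell import bot,vision,get_obs
import cv2,numpy as np
for n in("scene","top"):
    c=vision.read_camera(n); cv2.imwrite(f"pics/{n}0.png",cv2.resize(c["frame"][:,:,::-1],(800,600),interpolation=cv2.INTER_CUBIC))
    V=c["view"]; print(n,np.round(c["intrinsics"],1).tolist(),c["dist"],np.round(V,3).tolist(), -V[:3,:3].T@V[:3,3])
o=get_obs(); print(o)
print(bot.tcp_to_tips)
E
```

```text
pics
scene [[388.6, 0.0, 256.9], [0.0, 388.6, 191.8], [0.0, 0.0, 1.0]] [0.03146637 0.         0.         0.         0.        ] [[-0.241, 0.97, -0.009, 0.119], [0.811, 0.197, -0.55, -0.382], [-0.533, -0.14, -0.835, 1.531], [0.0, 0.0, 0.0, 1.0]] [1.15351653 0.17300376 1.06875415]
top [[396.0, 0.0, 257.6], [0.0, 396.0, 184.5], [0.0, 0.0, 1.0]] [-0.1307411  0.         0.         0.         0.       ] [[0.011, -1.0, 0.004, -0.027], [-0.98, -0.011, -0.197, 0.542], [0.197, -0.002, -0.98, 1.101], [0.0, 0.0, 0.0, 1.0]] [ 0.31445756 -0.01885577  1.18634623]
{'time_s': 0.1, 'joint_pos': array([-1.35140429e+00,  3.53616877e-01,  1.63405333e+00, -1.43961692e-05,
        1.15522226e+00, -2.44336911e-03]), 'joint_vel': array([ 0.00041165, -0.00223533, -0.0032494 , -0.00083041,  0.00219496,
        0.00065427]), 'joint_efforts': array([ 1.60922729e-03, -6.06359982e+01, -3.42819893e+01, -1.77912528e-05,
        3.92338901e-03, -1.65126323e-05]), 'position': array([ 0.13739257, -0.60928975,  0.24761578]), 'orientation': array([ 9.93854404e-01,  1.10693279e-01, -7.69051406e-05, -6.45376710e-04]), 'wrist_force': array([ 0.03894422,  0.3717348 , -0.82507093]), 'ft_torque': array([ 0.0274877 , -0.02389276, -0.00309271]), 'grip_force': 0.0, 'gripper_width': 0.08544836999944785}
0.017
```

View pics/scene0.png

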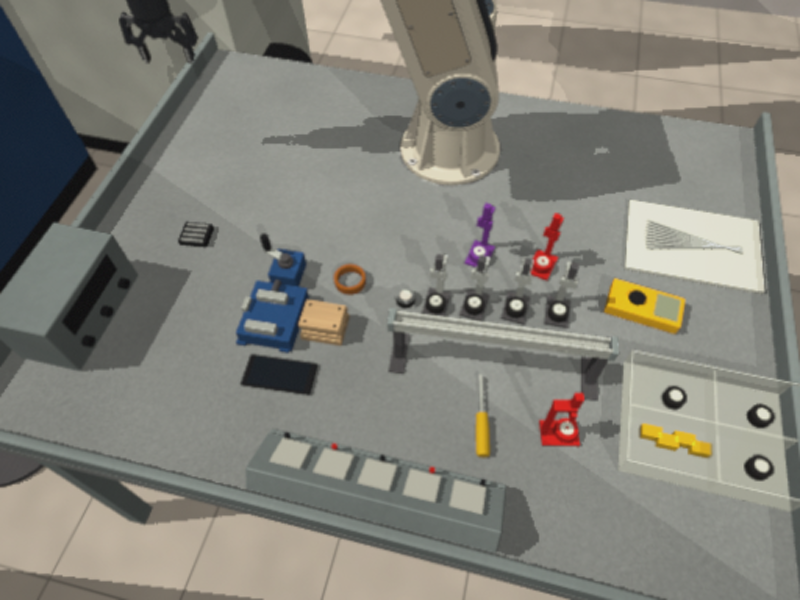

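View pics/top0.png

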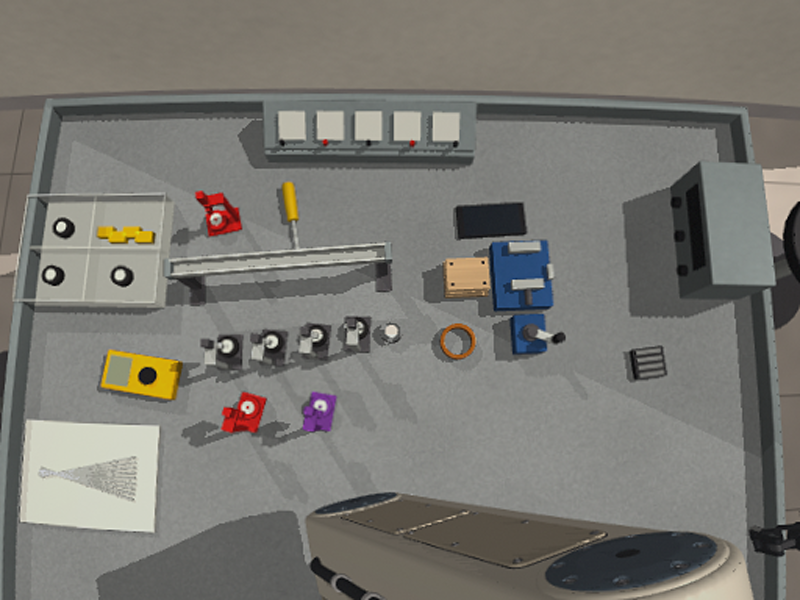

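The scene shows the rail at right (scene ~390-615,345) with four grey carriers, and the vise/stack at left (blue ~270,310; plates ~323,320). In the top view the rail runs (168,265)–(388,250), the carriers are at (228,347), (270,345), (317,338), (357,332), and the vise is at (521,275). I'll zoom in for precise pixels.

```bash
cat > h.py <<'E'
from workcell import bot,hand,kinematics,get_obs,vision,hand_in
import cv2,numpy as np
from scipy.spatial.transform import Rotation as R
def cam(n): return vision.read_camera(n)
def ray(c,px):
    u=cv2.undistortPoints(np.float64([[px]]),c["intrinsics"],c["dist"])[0,0]
    V=c["view"];return -V[:3,:3].T@V[:3,3], V[:3,:3].T@np.r_[u,1]
def onz(c,px,z):
    o,d=ray(c,px); return o+d*(z-o[2])/d[2]
def proj(c,p):
    V=c["view"]; return cv2.projectPoints(np.float64(p).reshape(-1,1,3),cv2.Rodrigues(V[:3,:3])[0],V[:3,3],c["intrinsics"],c["dist"])[0][:,0]
def tri(c1,p1,c2,p2):
    o1,d1=ray(c1,p1);o2,d2=ray(c2,p2)
    s=np.linalg.lstsq(np.c_[d1,-d2],o2-o1,rcond=None)[0]
    a,b=o1+d1*s[0],o2+d2*s[1]; return (a+b)/2,np.linalg.norm(a-b)
def crop(c,x0,y0,w,h,k,fn):
    im=cv2.resize(c["frame"][y0:y0+h,x0:x0+w,::-1],None,fx=k,fy=k,interpolation=cv2.INTER_CUBIC)
    for i in range(0,w,10):
        cv2.line(im,(i*k,0),(i*k,6 if i%50 else 14),(0,255,0),1)
        if i%20==0: cv2.putText(im,str(x0+i),(i*k,24),0,.35,(0,255,0),1)
    for j in range(0,h,10):
        cv2.line(im,(0,j*k),(6,j*k),(0,255,0),1)
        if j%20==0: cv2.putText(im,str(y0+j),(8,j*k+4),0,.35,(0,255,0),1)
    cv2.imwrite(fn,im)
E
python3 - <<'E'
from h import *
t=cam("top");s=cam("scene")
crop(t,100,145,160,100,5,"pics/a.png")
crop(t,275,140,100,100,6,"pics/b.png")
crop(s,235,165,165,75,4,"pics/c.png")
crop(s,145,140,85,95,6,"pics/d.png")
E
```

```text
(no output)
```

View pics/a.png

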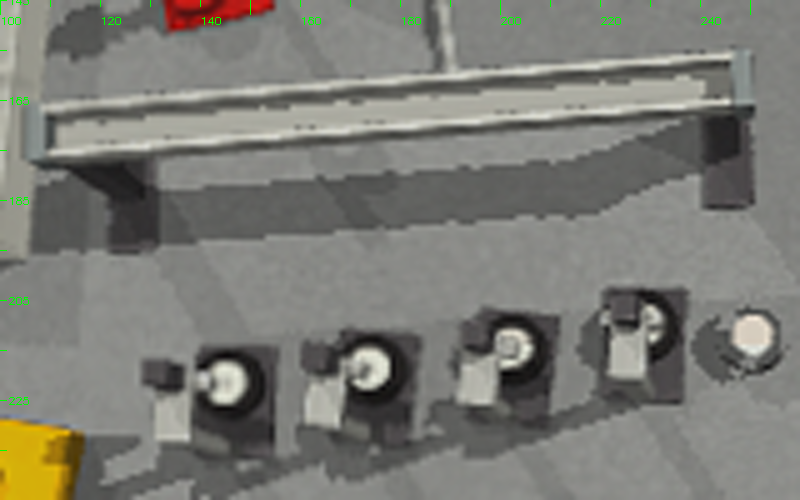

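View pics/b.png

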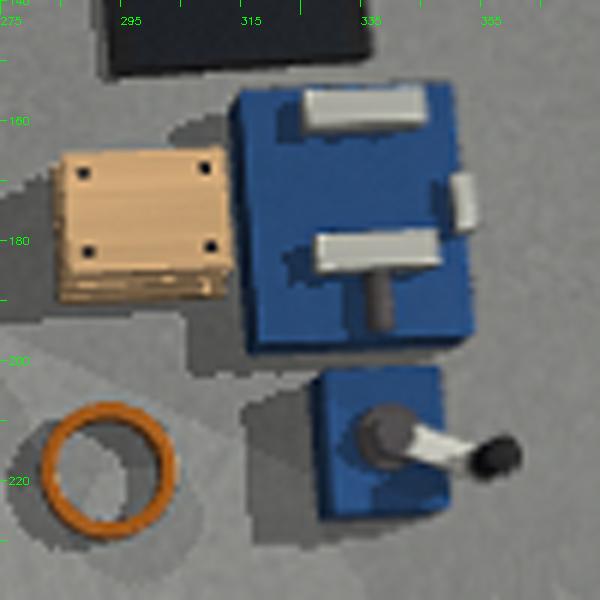

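View pics/c.png

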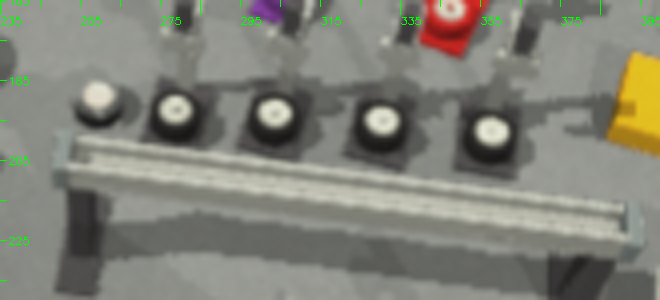

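View pics/d.png

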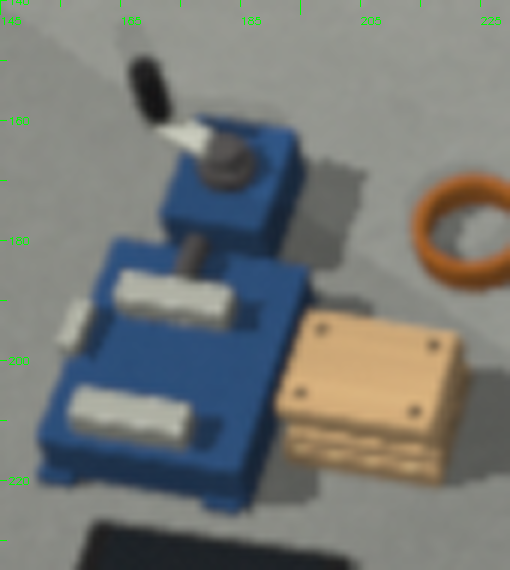

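Crop a: hubs at about px (145,221), (173,219), (202,214), (229,209); dark posts sit to the left of the hubs, with arms running back towards the robot; rail lip from (110,176) to (247,166). Crop b: bed corners about (315,155), (350.5,154), (353.7,195.8), (317,197); crank hub (339.6,217.5); handle top (358,216). Crop c: the four hubs seen from the other side. Crop d: bed corners at about (164,180), (197,185), (152,212.5), (185,218).

Run:
```python
from h import *
np.set_printoptions(precision=4,suppress=True)
t=cam("top");s=cam("scene")
A=lambda x,y:(100+x/5-.5,145+y/5-.5)
B=lambda x,y:(275+x/6-.5,140+y/6-.5)
C=lambda x,y:(235+x/4-.5,165+y/4-.5)
D=lambda x,y:(145+x/6-.5,140+y/6-.5)
print("lip",onz(t,A(50,158),.134),onz(t,A(735,106),.134))
print("far",onz(t,A(50,103),.138),onz(t,A(735,57),.138))
print("ends",onz(t,A(37,130),.136),onz(t,A(742,82),.136))
for a,c in zip([(225,382),(370,368),(512,346),(648,324)],[(491,131),(382,121),(275,114),(175,110)]):
    print("hub",onz(t,A(*a),.028),onz(s,C(*c),.028),tri(t,A(*a),s,C(*c)))
for a in [(163,368),(320,353),(480,332),(625,305)]: print("post",onz(t,A(*a),.164))
for a,b in [((277,345),(275,455)),((424,335),(416,447)),((560,315),(552,423)),((688,290),(686,402))]: 
    p,q=onz(t,A(*a),.008),onz(t,A(*b),.008); print("foot right edge yaw",np.degrees(np.arctan2(*(p-q)[1::-1])),np.linalg.norm(p-q))
st=np.array([(65,5),(65,-105),(-65,-105),(-65,5)])/1000
tp=np.array([onz(t,B(*p),.04)[:2] for p in [(240,97),(453,88),(472,330),(253,338)]])
sp=np.array([onz(s,D(*p),.04)[:2] for p in [(240,470),(42,435),(115,240),(310,268)]])
def fit(P,Q):
    p=P-P.mean(0);q=Q-Q.mean(0);a=np.arctan2((p[:,0]*q[:,1]-p[:,1]*q[:,0]).sum(),(p*q).sum())
    M=np.array([[np.cos(a),-np.sin(a)],[np.sin(a),np.cos(a)]]);o=Q.mean(0)-M@P.mean(0);return a,o,M
for P in(tp,sp):
    a,o,M=fit(st,P);print("station",np.degrees(a),o);print((P-o)@M*1000)
a,o,M=fit(np.r_[st,st],np.r_[tp,sp]);print("both",a,o)
S=lambda p:(np.asarray(p)[:2]-o)@M*1000
dt=np.mean([B(*p) for p in[(83,173),(205,168),(88,252),(211,247)]],0)
ds=np.mean([D(*p) for p in[(322,329),(433,345),(415,412),(300,393)]],0)
print("plate top st",S(onz(t,dt,.0535)),S(onz(s,ds,.0535)),tri(t,dt,s,ds))
h=tri(t,B(497,455),s,D(145,65));print("handle top",h,S(h[0]),S(onz(t,B(500,452),.103)),S(onz(s,D(145,65),.103)))
print("axis top",S(tri(t,B(386,430),s,D(229,152))[0]),tri(t,B(386,430),s,D(229,152)))
print("fixed jaw near top edge",S(onz(t,B(305,122),.058)),S(onz(t,B(424,117),.058)),"jaw",S(onz(t,B(317,233),.058)),S(onz(t,B(436,230),.058)))
```

```text
lip [0.5452 0.3894 0.134 ] [0.5783 0.0098 0.134 ]
far [0.5755 0.3907 0.138 ] [0.605  0.0102 0.138 ]
ends [0.5606 0.3976 0.136 ] [0.5914 0.0062 0.136 ]
hub [0.4337 0.3123 0.028 ] [0.4347 0.3121 0.028 ] (array([0.4338, 0.3125, 0.0268]), np.float64(0.00037035559276884475))
hub [0.4435 0.2257 0.028 ] [0.4456 0.2274 0.028 ] (array([0.4437, 0.227 , 0.025 ]), np.float64(0.0012075253684519713))
hub [0.4578 0.1419 0.028 ] [0.459  0.1437 0.028 ] (array([0.4579, 0.1429, 0.026 ]), np.float64(0.0014793129930450028))
hub [0.4719 0.0619 0.028 ] [0.4741 0.0653 0.028 ] (array([0.4721, 0.0635, 0.0244]), np.float64(0.0028308680921656265))
post [0.4264 0.3071 0.164 ]
post [0.4358 0.2238 0.164 ]
post [0.4481 0.1401 0.164 ]
post [0.4633 0.0647 0.164 ]
foot right edge yaw 2.106384140707728 0.06623237035214632
foot right edge yaw -1.6514376589350623 0.06731155058734518
foot right edge yaw -2.431692492344803 0.06501522325724389
foot right edge yaw 0.13048265757657126 0.06750055775993882
station 2.5015997746516305 [ 0.575  -0.1981]
[[  60.7935    3.8649]
 [  62.466  -104.7104]
 [ -61.4668 -104.2195]
 [ -61.7927    5.065 ]]
station 3.2845809563520056 [ 0.5778 -0.1968]
[[  63.3685    2.8138]
 [  61.7024 -102.5929]
 [ -61.9634 -104.3825]
 [ -63.1075    4.1616]]
both 0.05049644961305817 [ 0.5764 -0.1975]
plate top st [ 0.1223 55.0265] [ 2.6903 55.2799] (array([ 0.5745, -0.143 ,  0.0504]), np.float64(0.0002500909687855165))
handle top (array([ 0.4488, -0.3007,  0.1023]), np.float64(0.0030818702902584)) [-132.6021  -96.6269] [-131.7136  -96.4148] [-132.0755  -97.9499]
axis top [-113.9478  -53.0518] (array([ 0.4653, -0.2562,  0.0609]), np.float64(0.00026467131336580175))
fixed jaw near top edge [ 40.5812 -25.4845] [ 41.0374 -85.1052] jaw [-15.5381 -27.1699] [-16.2743 -86.1403]
```

Everything agrees to ~2 mm: rail centre (0.576,0.202), yaw 0.08; station (0.576,-0.1975), yaw 0.05; crank ≈5.1 rad (jaw x ≈ -15 mm agrees). Next I open the vise.

```bash
cat >> h.py <<'E'
YS=.05; SO=np.array([.576,-.198]); AX=np.array([.4645,-.2572])
MS=np.array([[np.cos(YS),-np.sin(YS)],[np.sin(YS),np.cos(YS)]])
YR=.08; RO=np.array([.576,.202]); MR=np.array([[np.cos(YR),-np.sin(YR)],[np.sin(YR),np.cos(YR)]])
def down(a):
    "tool down, closing axis (tool y) at world angle a; picks the half turn with smaller j6"
    best=[]
    for b in(a,a+np.pi):
        y=np.array([np.cos(b),np.sin(b),0]);z=np.array([0,0,-1.]);q=R.from_matrix(np.c_[np.cross(y,z),y,z]).as_quat()
        best.append(q)
    return best
def pick(p,a):
    qs=[(abs(j[5]),i) for i,q in enumerate(down(a)) if (j:=kinematics.solve_ik(list(p),q)) is not None]
    return down(a)[min(qs)[1]]
def st(x,y): return SO+MS@np.array([x,y])
def F(): return get_obs()["wrist_force"]
def turn(t0,t1,stopF=None,z=.087,step=.15,v=.06):
    "carry the gripped handle from crank t0 to t1; returns last angle and log"
    n=int(np.ceil(abs(t1-t0)/step)); dr=0.; log=[]; f0=F()
    for th in np.linspace(t0,t1,n+1)[1:]:
        ph=np.pi-th+YS; u=np.array([np.cos(ph),np.sin(ph)]); tg=np.array([u[1],-u[0]])*np.sign(t1-t0)
        bot.servo_line([*(AX+(.045+dr)*u),z],velocity=v)
        f=F(); fr=f[:2]@u; ft=-f[:2]@tg; dr=np.clip(dr+1e-4*fr,-.005,.005)
        log.append((round(th,2),round(fr,1),round(ft,1),round(dr*1e3,1)))
        if stopF and ft>stopF or np.linalg.norm(f)>35: break
    return th,log
E
python3 - <<'E'
from h import *
th=5.10; ph=np.pi-th+YS; p=AX+.045*np.array([np.cos(ph),np.sin(ph)])
q=pick([*p,.2],YS+np.pi/2)
hand.move_gripper(.045,30)
bot.reach([*p,.2],q); bot.servo_line([*p,.087]); print(F())
hand.move_gripper(.0,30); o=get_obs(); print(o["gripper_width"],o["grip_force"],F(),o["joint_pos"][5],o["position"])
if .012<o["gripper_width"]<.024:
    r=turn(th,.1); print(r[1][::4],r[1][-3:])
print(get_obs()["time_s"])
c=cam("top"); crop(c,275,140,100,100,6,"pics/e.png")
E
```

```text
[ 0.37165997 -0.2846687   1.03528458]
0.016905596948177427 29.430209398269653 [-0.70802471 -4.30282907  3.71195963] 0.9300804198944848 [ 0.4505295  -0.30103022  0.08829989]
[(np.float64(4.95), np.float64(6.6), np.float64(-0.8), np.float64(0.7)), (np.float64(4.36), np.float64(4.1), np.float64(-1.6), np.float64(2.8)), (np.float64(3.78), np.float64(2.0), np.float64(-1.3), np.float64(3.7)), (np.float64(3.19), np.float64(-1.4), np.float64(-2.0), np.float64(3.6)), (np.float64(2.6), np.float64(-5.6), np.float64(-2.6), np.float64(1.8)), (np.float64(2.01), np.float64(-6.6), np.float64(-1.2), np.float64(-0.9)), (np.float64(1.42), np.float64(-3.1), np.float64(-1.4), np.float64(-2.8)), (np.float64(0.84), np.float64(-2.3), np.float64(-1.8), np.float64(-3.8)), (np.float64(0.25), np.float64(1.5), np.float64(-2.6), np.float64(-3.7))] [(np.float64(0.39), np.float64(0.5), np.float64(-2.4), np.float64(-3.8)), (np.float64(0.25), np.float64(1.5), np.float64(-2.6), np.float64(-3.7)), (np.float64(0.1), np.float64(2.2), np.float64(-2.3), np.float64(-3.5))]
12.5083
```

View pics/e.png

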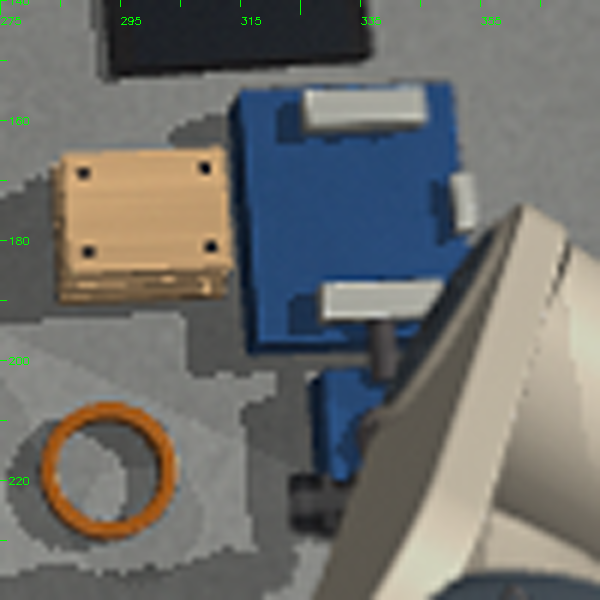

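The crop shows the moving jaw back at about crop (380,300), its gripping edge at station x ≈ -41 mm, so the vise is open; the plates are unmoved. Next I release the crank and push the plate.

Run:
```python
from h import *
np.set_printoptions(precision=3,suppress=True)
hand.move_gripper(.045); p=get_obs()["position"]; bot.servo_line([p[0],p[1],.2])
hand.move_gripper(0,40)
s=st(.001,.125); q=pick([*s,.2],YS)
bot.reach([*s,.2],q); bot.servo_line([*s,.0635]); bot.dwell(.2); f0=F(); print(f0,get_obs()["position"],get_obs()["gripper_width"])
u=MS@np.array([0,-1.])
for y in np.r_[np.arange(.115,.005,-.01),np.arange(.003,-.016,-.002)]:
    bot.servo_line([*st(.001,y),.0635],velocity=.04); f=F()-f0; fp=f[:2]@u
    print(round(y,3),np.round(fp,1),round(f[2],1),end=" | ")
    if abs(fp)>6 or np.linalg.norm(f)>20: break
print(get_obs()["time_s"])
bot.servo_line([*st(.001,y+.02),.0635]);bot.servo_line([*st(.001,y+.04),.2]); 
s=st(0,.2);
bot.reach([.40,-.06,.35],q)
crop(cam("top"),275,140,100,100,5,"pics/f.png")
```

```text
[0.812 0.968 0.769] [ 0.571 -0.073  0.064] -0.00010388819931022726
0.115 1.1 -0.9 | 0.105 0.2 -0.4 | 0.095 1.2 -0.7 | 0.085 1.0 -1.0 | 0.075 0.4 -0.1 | 0.065 1.0 -0.6 | 0.055 0.7 -1.0 | 0.045 0.7 -0.8 | 0.035 -0.1 -0.7 | 0.025 1.6 -0.5 | 0.015 0.5 -0.8 | 0.003 1.0 -0.6 | 0.001 0.9 -0.2 | -0.001 0.7 -1.3 | -0.003 1.0 -1.4 | -0.005 1.6 -0.5 | -0.007 -0.2 -0.2 | -0.009 -9.9 2.0 | 23.0167
```

View pics/f.png

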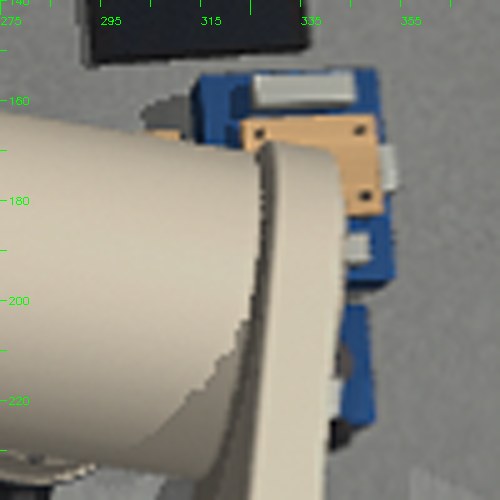

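The crop shows the plate square on the bed between the jaws at about px (336,173), home at the stop (contact force -9.9 N). Next I crank it tight.

Run:
```python
from h import *
np.set_printoptions(precision=2,suppress=True)
th=.1; ph=np.pi-th+YS; p=AX+.0425*np.array([np.cos(ph),np.sin(ph)])
q=pick([*p,.2],YS+np.pi/2)
hand.move_gripper(.045,30)
bot.reach([*p,.2],q); bot.servo_line([*p,.087]); print(F())
hand.move_gripper(.0,30); o=get_obs(); print(o["gripper_width"],o["joint_pos"][5],F())
if .012<o["gripper_width"]<.024:
    r=turn(th,3.7); print(np.array(r[1])[::3])
    if r[0]>3.69:
        r=turn(3.7,4.5,stopF=7,step=.04); print(np.array(r[1]))
print(get_obs()["time_s"])
```

```text
[ 0.3  -1.19  0.28]
0.017333922427836938 0.9741046881151707 [-0.88  1.02  6.64]
[[  0.25 -10.    -0.4   -1.  ]
 [  0.7   -3.2   -1.5   -2.5 ]
 [  1.15  -0.1   -1.7   -3.  ]
 [  1.6    1.7   -1.6   -2.7 ]
 [  2.05   5.6   -0.4   -1.5 ]
 [  2.5    4.4   -1.2   -0.2 ]
 [  2.95   4.3    0.     1.2 ]
 [  3.4    3.6   -1.8    2.4 ]]
[[ 3.74 11.8   0.3   1.2 ]
 [ 3.78  7.    1.4   1.9 ]
 [ 3.82  5.2   0.5   2.4 ]
 [ 3.86  4.7   1.9   2.9 ]
 [ 3.9   2.6   0.8   3.1 ]
 [ 3.94  1.7   0.9   3.3 ]
 [ 3.98  2.2   1.3   3.5 ]
 [ 4.02 -0.    1.7   3.5 ]
 [ 4.06 -0.5   5.4   3.4 ]
 [ 4.1  -0.4   8.4   3.4 ]]
37.0167
```

Run:
```python
from h import *
hand.move_gripper(.045); p=get_obs()["position"]; bot.servo_line([p[0],p[1],.2])
bot.reach([.14,-.5,.3],pick([.14,-.5,.3],0))
t=cam("top"); a=t["frame"][145:245,100:375,::-1]; s=cam("scene")["frame"][150:235,145:400,::-1]
im=np.full((560,800,3),0,np.uint8)
a=cv2.resize(a,None,fx=2.9,fy=2.9,interpolation=2);s=cv2.resize(s,None,fx=3,fy=3,interpolation=2)
im[:a.shape[0],:a.shape[1]]=a; im[300:300+s.shape[0],:s.shape[1]]=s
cv2.imwrite("pics/g.png",im); print(get_obs()["time_s"])
```

```text
40.3667
```

View pics/g.png

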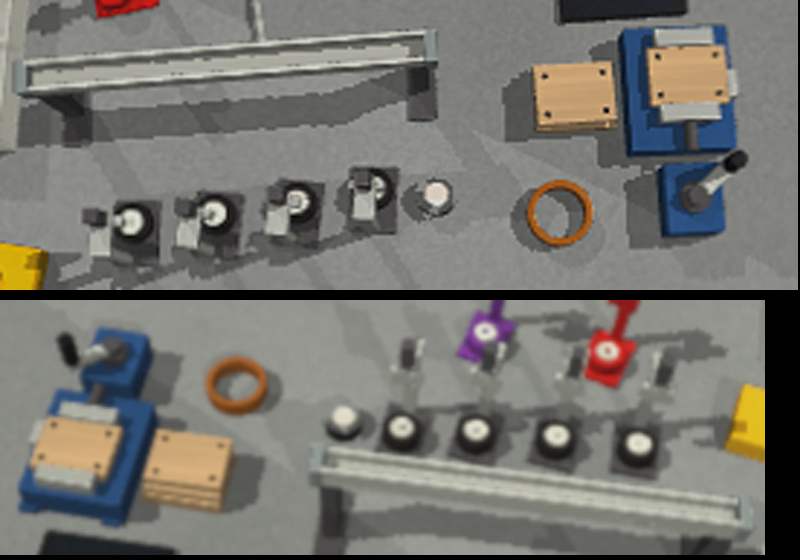

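Top row: the plate is clamped against the fixed jaw (~(690,75)), crank at (735,160). Bottom row: all four carriers stand where they were, hubs at (402,428), (476,431), (556,437), (638,444). Next I hang the first carrier.

```bash
cat >> h.py <<'E'
HUB={1:(.434,.312),2:(.4445,.227),3:(.458,.143),4:(.472,.064)}; YSLOT={1:.11,2:.03,3:-.05,4:-.13}
def hub(k):
    "bright hub blob nearest to the expected place, scene camera, plane z=.028"
    c=cam("scene"); g=cv2.cvtColor(c["frame"],cv2.COLOR_RGB2GRAY); e=proj(c,[*HUB[k],.028])[0]
    n,l,s,ce=cv2.connectedComponentsWithStats((g>165).astype(np.uint8))
    b=[(np.linalg.norm(onz(c,ce[i],.028)[:2]-HUB[k]),i,s[i,4]) for i in range(1,n) if 12<s[i,4]<90]
    d,i,ar=min(b); return onz(c,ce[i],.028),d,ar
def rl(x,y): return RO+MR@np.array([x,y])
def hang(k,dz=.05):
    h,d,ar=hub(k); print(k,"hub",h.round(4),"moved",round(d,4),"area",ar)
    if d>.012: print("look again"); return
    g=h[:2]-[.004,0]; G=.152
    hand.move_gripper(.05,50); q=pick([*g,.26],0.); bot.reach([*g,.26],q)
    bot.servo_line([*g,G]); f0=F(); hand.move_gripper(0,50); o=get_obs(); print("width",round(o["gripper_width"],4))
    if not .011<o["gripper_width"]<.018: print("no grasp");return
    bot.servo_line([*g,G+dz],velocity=.08); bot.dwell(.3); f1=F(); print("weight",(f1-f0).round(1))
    t=rl(0,YSLOT[k]); q2=min(down(YR),key=lambda a:-abs(np.dot(a,q)))
    w=rl(-.06,YSLOT[k]); bot.servo_line([*w,G+dz],q2,velocity=.08); bot.servo_line([*t,G+dz],velocity=.08)
    bot.dwell(.2); fa=F()
    bot.servo_line([*t,G+.026],velocity=.05)
    for z in np.arange(.025,.0175,-.001):
        bot.servo_line([*t,G+z],velocity=.02); f=F()-fa
        if f[2]>2.: break
    print("down",round(z,3),f.round(1),get_obs()["position"].round(4))
    hand.move_gripper(.05); bot.dwell(.2); bot.servo_line([*t,.29],velocity=.15); print("t",get_obs()["time_s"])
E
python3 - <<'E'
from h import *
hang(1)
bot.reach([.14,-.5,.3],pick([.14,-.5,.3],0))
t=cam("top");a=cv2.resize(t["frame"][145:245,100:260,::-1],None,fx=3.5,fy=3.5,interpolation=2);s=cv2.resize(cam("scene")["frame"][150:235,235:400,::-1],None,fx=3,fy=3,interpolation=2)
im=np.zeros((610,560,3),np.uint8);im[:350,:560]=a;im[352:607,:495]=s;cv2.imwrite("pics/i.png",im[:600])
E
```

```text
1 hub [0.4348 0.3132 0.028 ] moved 0.0014 area 35
width 0.0129
weight [-1.1 -0.2 -5.2]
down 0.021 [-2.2 -1.   9.3] [0.5674 0.3117 0.174 ]
t 51.7083
```

View pics/i.png

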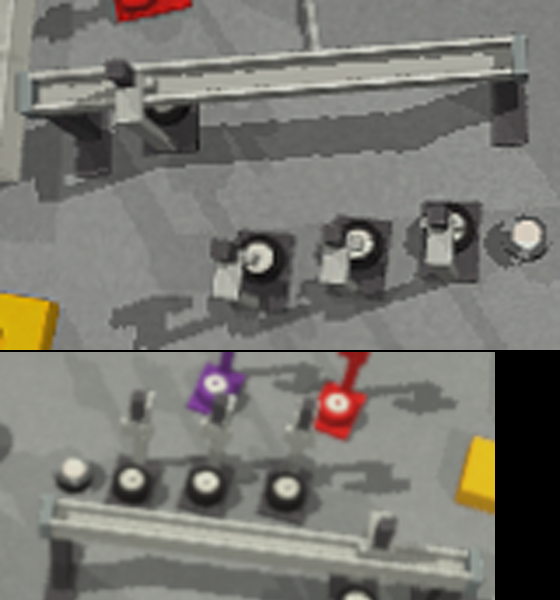

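Carrier 1 hangs plumb and square in the groove (post at (122,75) in the top view, (382,530) in the scene view, wheel under the rail). The other three are unmoved. Next I hang 2, 3 and 4.

Run:
```python
from h import *
for k in(2,3,4):
    bot.reach([.14,-.5,.3],pick([.14,-.5,.3],0)); hang(k)
bot.reach([.14,-.5,.3],pick([.14,-.5,.3],0))
t=cam("top");a=cv2.resize(t["frame"][145:245,100:375,::-1],None,fx=2.9,fy=2.9,interpolation=2);s=cv2.resize(cam("scene")["frame"][150:250,145:400,::-1],None,fx=3,fy=3,interpolation=2)
im=np.zeros((600,800,3),np.uint8);im[:a.shape[0],:a.shape[1]]=a;im[295:595,:765]=s;cv2.imwrite("pics/j.png",im)
```

```text
2 hub [0.445  0.2278 0.028 ] moved 0.001 area 32
width 0.0127
weight [-0.2  1.4 -3.7]
down 0.021 [-2.9 -0.1  6.4] [0.5737 0.232  0.1739]
t 66.2917
3 hub [0.458  0.1433 0.028 ] moved 0.0003 area 31
width 0.0131
weight [ 0.8 -1.  -3. ]
down 0.021 [-1.7 -1.   9. ] [0.5801 0.1522 0.1739]
t 79.9917
4 hub [0.473  0.0651 0.028 ] moved 0.0015 area 29
width 0.0133
weight [-0.7 -1.  -4.3]
down 0.021 [-4.8 -1.2  7.5] [0.5865 0.0724 0.1739]
t 93.1583
```

View pics/j.png

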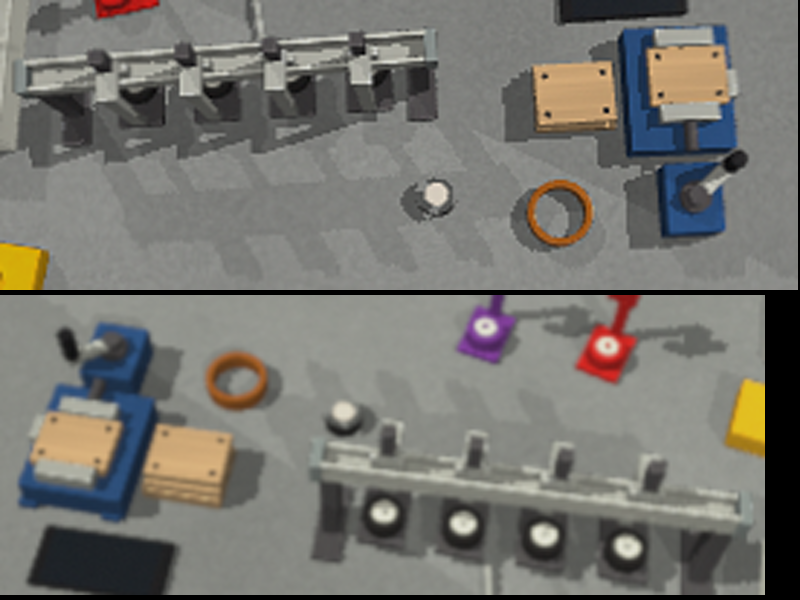

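All four carriers hang square, posts at (98,55), (185,50), (270,45), (357,40) in the top view. The plate is clamped and the bystanders are unmoved.

Run:
```python
from h import *
a=cam("top")["frame"].astype(int);bot.dwell(3);b=cam("top")["frame"].astype(int)
print((abs(a-b)[150:245,100:260].max(2)>25).sum())
print(hand_in())
```

```text
0
the job is handed in; nothing more can be done
None
```

The job is handed in, but the interface returned no verdict. In the last pictures all four carriers hang square and still on the rail, and the top plate is home at the end stop with the jaw cranked tight on it. The other bench items look unmoved, and the last carrier was hung at 93 s of the 208 s allowed.

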